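# Kick down the stop, clear the prop, let the pantry pull-out close

## Robot

A 6-joint arm with a two-finger parallel gripper is mounted at the origin on the work surface. World frame = base frame: x ahead of the robot, y to its left, z up, the work surface at z = 0. Lengths are in mm, angles in degrees, forces in N, time in s.
With the tool pointing down it reaches from about 300 to 850 mm from the base axis. Payload 4.2 kg.
Tool frame: the origin (TCP) lies at the very end of the fingers, on their centre line; the grasp point (between the pads) lies 19 mm behind it (env.grip_depth is the distance from the TCP to the grasp point, in mm); z points along the fingers, y is the line along which they close (so a half turn about z gives the same grasp; the last joint's range is limited). The gripper opens to 91 mm and grips with 3 to 60 N. Pads are 32 mm wide; open, the fingers measure 118 mm over their backs; the gripper's body (76 mm by 178 mm) begins 60 mm behind the grasp point.
Start: joints at [-72.193, 18.312, 89.639, -0, 72.044, -1.146], TCP at [186.764, -543.843, 181.876] pointing down, gripper open.
Joint ranges: [-177.97, 177.97], [-48.28, 115.42], [12.27, 149.76], [-77.06, 257.06], [2.81, 150.46], [-146.56, 146.56]. Speed limits (degrees/s): [147.25, 147.25, 180, 180, 180, 180].

## Interface

Orientations are given as [roll, pitch, yaw] about the fixed x, y, z axes, in that order (R = Rz(yaw) Ry(pitch) Rx(roll)).
In Python, from workcell import env, cams gives the robot as it stands.
- The arm moves only by the tool apply_moves, never from a script. Its argument "deltas" is a list of rows, each a list of 5 numbers: the shift along the tool's x, y, z in m, then the turn about the tool's z in rad, then the opening, from -1 (shut) to 1 (fully open), so that 0 is half open. In form: [[tx, ty, tz, roll, gripper], ...]. A call has 1 to 5 rows; each row is the pose to reach, as a shift and turn from the pose commanded when the call began, along the tool's axes at that moment; what a row does not reach only later rows make up. A row lasts 1/10 s, in which the tool goes at most 50 mm and 8.59 degrees, less where a joint would pass 70% of its speed; a pose out of reach is approached as far as the arm can. A call with a gripper value outside its range is refused whole. The fingers move at their own pace and stop on an object; "grip_force" is the grip in N (left out, the last holds). Time passes only in rows, so rows that repeat a pose let the fingers close. It gives the time, the measured TCP pose, the force, the opening and the grip force at its end, in the units of the state.
- env.state(): the state, without advancing time (a new reading comes with each control period).
- cams.grab_frame(name): name is "scene" or "top" or "wrist"; returns the picture (420x560x3 uint8, blue, green, red); there is no depth.
- cams.get_calibration(name): a dict with "mtx" (3x3 intrinsics, pixels), "eye" and "attitude" of the camera in the world; the wrist camera has in their place "tool_from_camera" (4x4, takes a point from camera to tool coordinates, whose origin is the TCP and whose axes are the flange's). Camera axes: x right, y down, z forward; pixel columns grow to the right and rows downward; lengths in mm; the calibration is good to about 2 mm. A picture is of the moment at which its call begins: read the wrist's pose just before it. get_calibration takes no time and is no camera call.
- env.job_done(): hands the job in; it is judged then, once.
The state is a dict: "time_s": time; "qpos": joint angles; "qvel": joint speeds; "effort": joint torques, N m; "ee_pos": TCP position; "ee_rot": TCP orientation; "force": force on the tool from outside, world axes, zero at the start; "torque": the same for the moment, N m; "gripper_width": finger opening in mm; "gripper_force": force on a finger pad.
Only numpy, scipy, OpenCV 4.12 (cv2) and the standard library are available. Lean on these libraries where they do the work, as an engineer would, in place of code of your own. Each camera call takes 0.05 s, during which the arm holds its last target. There are 200 camera calls.

## Task

The self-closing pantry pull-out has been propped open with the green tea tin. Push its red kick-down stop lever down firmly, until its rubber foot bears hard on the plate below, but do not lean on it with your full weight; then lift the tin out and stand it gently in the middle of the empty bay of the white tray, while the stop holds the pull-out open. Finally flick the lever all the way up again so that the pull-out runs fully shut, and leave everything else where it is.

Things in the scene. Friction and masses are not known exactly. Their poses are not given: they have to be found in the camera images.
- unit: Fixed dark-wood countertop pantry unit, 260 deep x 260 wide x 145 mm high. Origin: on the table, middle of its front face. Its x points into the unit (the pull-out closes along +x and opens along -x, out of the front), y along the front, z up. Its yaw is 1.32 to 1.82 rad: the front faces the robot's right.
- pullout: Sliding tray of the unit; front panel 250 wide x 12 thick, top edge 101 mm and tray floor 22 mm above the table. Origin: at table height, middle of the panel's inner face; axes as the unit's. Shut when its origin meets the unit's; starts 91 mm out. A spring of 3 to 4.5 N pulls it shut, damped to about 0.1 m/s: it takes about 1 s.
- stop_lever: Kick-down stop: steel arm with a red pad, hinged outside the pull-out's panel, mid-width, and moving with it. Origin: on the hinge axis, 55 mm above the table, 22 mm out from the panel's inner face. Its -x points along the arm to the pad, y along the hinge (unit's y). Up (at the start) the arm rises 0.6 rad above level; pressed down it stops between level and 0.17 rad below level.
- stop_pad (a point): Centre of the top of the red pad, 75 mm from the hinge along the arm, 6 mm above the arm's midline; pad 42 mm along the arm x 24 wide x 12 thick. 102 mm above the table when up, 49 to 61 when locked. It can be pressed from above, or pinched across its 24 mm with the gripper pointing down and swung up about the hinge.
- hinge (a point): Middle of the lever's hinge. The hinge is stiff (0.25 N m): the lever stays at whatever angle it is left, and moving it up or down takes about 4 N at the pad, a little more when the foot bears on the lip. The foot clears the lip, letting the pull-out go, between 0.2 and 0.4 rad above level; all the way up is 0.6 rad above level.
- foot_mount (a point): On the arm's midline where the rubber foot hangs, 45 mm from the hinge. The foot (14 mm thick, at right angles to the arm) is screwed out 36 to 44 mm below the midline, differently each time and not measured: where it lands must be felt. It presses with about 1.7 times the push on the pad, less 6 N for the stiff hinge.
- strike: Steel floor plate in front of the unit, 60 wide, 200 mm out, top 12 mm above the table; origin and axes as the unit's. The lever is properly seated once its rubber foot has pressed on this plate with 12 N or more for a moment (0.15 s); over 60 N damages it.
- lip (a point): Top middle of the plate's upright steel lip (28 wide, 8 thick, 28 mm above the table, 136 mm out from the unit's front). With the lever down the foot stands outside the lip and catches on it, which holds the pull-out open; it may creep shut by up to 15 mm until the foot meets the lip.
- tea_tin: Green tea tin with a paper band, loose, 0.2 to 0.45 kg, 90 (its x) x 50 (its y) x 110 mm high; the top 10 mm is a lid of 82 x 42. Origin: centre of its underside. It stands on the pull-out's floor, wedged lengthwise between the panel and the unit's front; its 50 mm width, along the unit's y, is free to be gripped from above.
- side_tray: White plastic tray, fixed, 180 (its x) x 270 (its y) x 28 mm high, walls 6 mm, a divider in the middle makes two bays of 168 x 126 mm; one is empty, the jam jar stands in the other. Origin: centre of its underside.
- empty_bay (a point): Centre of the floor of the empty bay (6 mm above the table); axes as the tray's.
- spice_jar: Small jar with a red cap, 38 diameter x 50 mm, standing in the pull-out about 84 mm to the +y side (unit's y) of the tin; it rides along with the pull-out and must stay upright in it.
- jam_jar: Jar with a yellow cap, 64 diameter x 85 mm, in the other bay of the white tray; leave it alone.
- food_can: Food can with a red band, 84 diameter x 45 mm, on top of the unit (its top reaches 190 mm above the table), 90 mm or more behind the front; reach around or over it; leave it alone.
- pepper_jar: Jar with a black cap, 50 diameter x 90 mm, on the table near the robot; leave it alone.
- oil_bottle: Amber oil bottle, 60 diameter x 220 mm, at the far edge; leave it alone.
- mug: Blue mug, 80 diameter x 90 mm, at the far edge; leave it alone.
Not all that is in view belongs to the job. Leave any blue or purple look-alike of the tea_tin alone.

How it is judged (in metres and radians):
On the way, in this order (a step that is already met when the one before it is completed fails the run):
1. the lever's foot is pressed firmly on the plate (12 N or more) while the tin still props the pull-out (contact force between stop_lever and strike above 12 N and z of tea_tin in the frame of unit below 0.03 m), for 0.15 s.
2. the tin stands released in the empty bay while the stop holds the pull-out at least 70 mm open (horizontal distance between tea_tin and empty_bay below 0.03 m and z of tea_tin in the frame of empty_bay below 0.006 m and angle between tea_tin's own z axis and vertical below 0.08 rad and contact force between the fingers and tea_tin below 0.1 N and linear speed of tea_tin below 0.02 m/s and x of pullout in the frame of unit below -0.07 m), for 0.2 s.
3. the lever is up and the pull-out shut (z of stop_pad in the frame of unit above 0.082 m and x of pullout in the frame of unit above -0.012 m), for 0.2 s.
At the end, for the whole second after the job is handed in: The pull-out is shut (within 12 mm), the lever is up (pad centre more than 82 mm above the table), the tin stands upright (within 0.08 rad), released and at rest on the floor of the empty bay within 30 mm of its centre, and the spice jar is upright (all of step 3 and horizontal distance between tea_tin and empty_bay below 0.03 m and z of tea_tin in the frame of empty_bay below 0.006 m and angle between tea_tin's own z axis and vertical below 0.08 rad and contact force between the fingers and tea_tin below 0.1 N and linear speed of tea_tin below 0.02 m/s and linear speed of pullout below 0.01 m/s and angle between spice_jar's own z axis and vertical below 0.2 rad); the robot touches nothing.
It fails at once if the foot is pressed on the plate with more than 60 N (contact force between stop_lever and strike above 60 N).
It fails at once if the tin is dropped or pressed hard into the tray (more than 60 N) (contact force between tea_tin and side_tray above 60 N).
It fails at once if a bystander is moved by more than 30 mm or the spice jar tipped over (distance of any of jam_jar, food_can, oil_bottle, mug, pepper_jar from where it was at the start of the episode above 0.03 m or angle between spice_jar's own z axis and vertical above 0.6 rad).
It also fails if it takes over 70 s, if anything falls off the work surface, if the arm or the gripper's body presses on something with over 40 N, if the wrist force passes 120 N, or if a joint passes its speed limit or range.

## Working session

There is one attempt and no reset: what is moved stays moved. The work goes in short steps, Python scripts to look and compute and a tool call to move; the robot and the scene stay as the last step left them, time stands still between calls to the robot, and variables do not carry over. Pictures are saved under pics/ and viewed, at most 10 in all, crops included, and the job is handed in when it is done.

Besides the shell and the picture viewer there is one more tool, called after ">>>" as a command line: name --pt "numbers of a row" for each row, then --argument value for the rest. apply_moves: Moves the arm, as the interface text tells. Its arguments: {"type":"object","properties":{"deltas":{"type":"array"},"grip_force":{"type":"number"}},"required":["deltas"]}

```bash
mkdir -p pics; ls; python3 - <<'E'
from workcell import env, cams
import cv2, numpy as np
for n in ("scene","top"):
    im=cams.grab_frame(n); cv2.imwrite(f"pics/{n}0.png",im)
    c=cams.get_calibration(n); print(n,{k:np.round(v,3).tolist() for k,v in c.items()})
print(cams.get_calibration("wrist"))
a=cv2.imread("pics/scene0.png");b=cv2.imread("pics/top0.png")
print(env.state())
E
```

```text
pics
scene {'mtx': [[397.812, 0.0, 280.102], [0.0, 397.812, 209.334], [0.0, 0.0, 1.0]], 'eye': [1021.108, -448.947, 1102.545], 'attitude': [-143.572, 0.485, 47.819]}
top {'mtx': [[441.56, 0.0, 279.55], [0.0, 441.56, 207.595], [0.0, 0.0, 1.0]], 'eye': [323.637, 18.706, 1204.329], 'attitude': [-170.114, 0.319, -89.014]}
{'mtx': array([[333.55525174,   0.        , 274.06704946],
       [  0.        , 333.55525174, 214.33123157],
       [  0.        ,   0.        ,   1.        ]]), 'tool_from_camera': array([[ 4.94855653e-04, -9.70095131e-01, -2.42724518e-01,
         6.86646505e+01],
       [ 9.99999858e-01,  4.32339120e-04,  3.10827715e-04,
        -4.11074540e-01],
       [-1.96593148e-04, -2.42724637e-01,  9.70095208e-01,
        -2.04141750e+02],
       [ 0.00000000e+00,  0.00000000e+00,  0.00000000e+00,
         1.00000000e+00]])}
{'time_s': 0.1, 'qpos': array([-7.21929318e+01,  1.83475938e+01,  8.96992641e+01,  5.87050867e-04,
        7.20441562e+01, -1.14582422e+00]), 'qvel': array([ 0.07459796, -0.07589004, -0.18644828,  0.11603655, -0.1164164 ,
       -0.0879434 ]), 'effort': array([ 2.99134692e-03, -4.13328767e+01, -2.32506198e+01,  7.32311234e-02,
        4.21100913e-02, -4.50425659e-05]), 'ee_pos': array([ 186.60563914, -543.34583863,  181.10928012]), 'ee_rot': array([-1.79909015e+02, -2.37807256e-03,  1.89527091e+01]), 'force': array([0.42900277, 0.03732394, 0.57230077]), 'torque': array([-0.01322095,  0.04463679,  0.01864556]), 'gripper_force': 0.0, 'gripper_width': 91.24764789598697}
```

View pics/scene0.png

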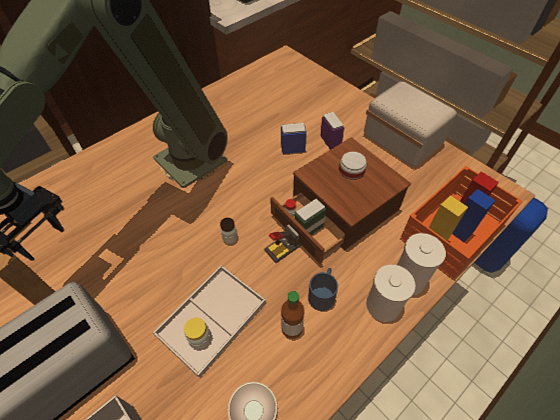

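View pics/top0.png

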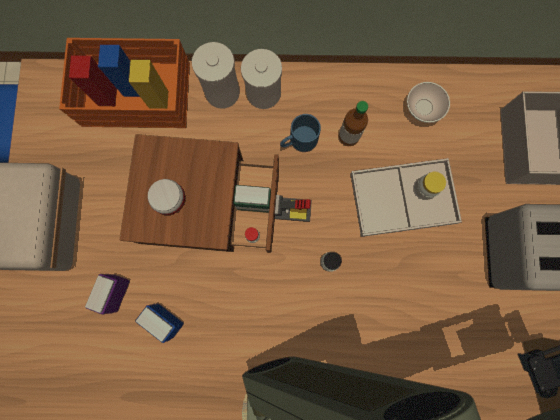

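The scene view shows the unit near (350,190) and the green-and-white tin in the pull-out at (308,213). The red pad is near (275,237), and the tray's empty bay is near (228,300). In the top view the tin is at (252,197), the pad at (303,205) and the empty bay at (378,200).

Tin candidates in the top view are the one in the pull-out (252,197), the purple box (107,294) and the blue box (160,322). Only the first is green and wedged in the pull-out. I'll confirm it with an enlarged crop.

```bash
python3 - <<'E'
import cv2, numpy as np
a=cv2.imread("pics/scene0.png")[170:290,250:350];b=cv2.imread("pics/top0.png")[120:260,220:330]
a=cv2.resize(a,(400,480),interpolation=cv2.INTER_CUBIC)
b=cv2.resize(b,(377,480),interpolation=cv2.INTER_CUBIC)
cv2.imwrite("pics/crop1.png",np.hstack([a,b]))
E
```

```text
(no output)
```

View pics/crop1.png

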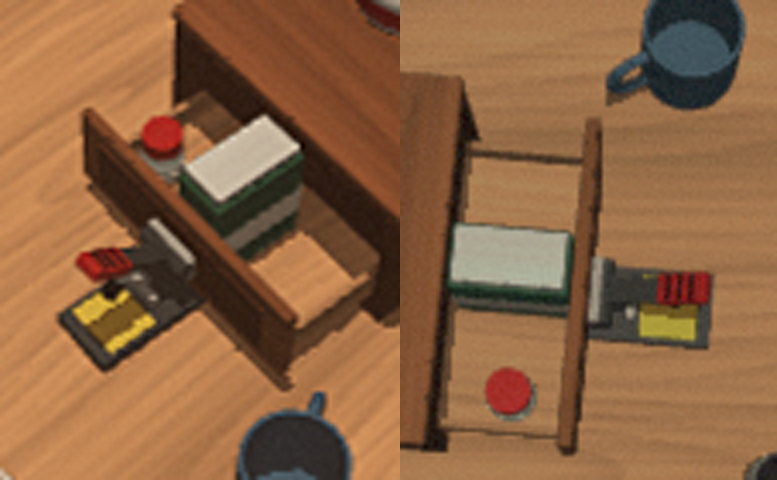

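The crop confirms the green-bodied tin with the white lid, wedged between the panel and the unit front. Its lid centre in the top view is about (252,196). The pad is about (301,204), and the yellow-marked plate lies below it.

```bash
cat > h.py <<'E'
from workcell import env, cams
import cv2, numpy as np
from scipy.spatial.transform import Rotation as R
def cam(n,st=None):
    c=cams.get_calibration(n)
    if n=="wrist":
        st=st or env.state(); T=np.eye(4); T[:3,:3]=R.from_euler('xyz',st['ee_rot'],degrees=True).as_matrix(); T[:3,3]=st['ee_pos']
        T=T@c['tool_from_camera']; return c['mtx'],T[:3,3],T[:3,:3]
    return c['mtx'],np.array(c['eye']),R.from_euler('xyz',c['attitude'],degrees=True).as_matrix()
def plane(c,uv,z):
    K,e,A=c; d=A@np.linalg.solve(K,[uv[0],uv[1],1]); return e+d*(z-e[2])/d[2]
def blob(mask,x0,y0,x1,y1):
    m=np.zeros_like(mask); m[y0:y1,x0:x1]=mask[y0:y1,x0:x1]
    cs,_=cv2.findContours(m,cv2.RETR_EXTERNAL,cv2.CHAIN_APPROX_NONE)
    return max(cs,key=cv2.contourArea)
def cen(c):
    M=cv2.moments(c); return M['m10']/M['m00'],M['m01']/M['m00']
E
cat > m.py <<'E'
from h import *
np.set_printoptions(precision=1,suppress=True)
for n,bl,bp,bt,bj in (("top",(230,180,275,212),(285,190,315,220),(345,155,465,240),(240,225,262,243)),("scene",(285,195,335,228),(262,225,290,248),(150,262,270,380),(280,195,300,212))):
    im=cv2.imread(f"pics/{n}0.png"); hsv=cv2.cvtColor(im,cv2.COLOR_BGR2HSV); c=cam(n)
    white=cv2.inRange(hsv,(0,0,140),(180,70,255)); red=cv2.inRange(hsv,(0,150,70),(8,255,255))|cv2.inRange(hsv,(172,150,70),(180,255,255))
    for nm,m,b,z in (("lid",white,bl,132),("pad",red,bp,102),("tray",white,bt,28),("jar",red,bj,72)):
        k=blob(m,*b); uv=cen(k); box=cv2.boxPoints(cv2.minAreaRect(k))
        P=np.array([plane(c,q,z)[:2] for q in box])
        print(n,nm,np.array(uv),cv2.contourArea(k),"P",plane(c,uv,z)[:2],"boxcen",P.mean(0),"sides",np.linalg.norm(P[1]-P[0]),np.linalg.norm(P[2]-P[1]),"ang",np.degrees(np.arctan2(*(P[1]-P[0])[::-1])),np.degrees(np.arctan2(*(P[2]-P[1])[::-1])))
        if nm=="tray": print(P.tolist())
c=cam("top")
U=[plane(c,q,145)[:2] for q in ((136,136),(239,143),(229,249),(122,240))]; print("unit",U, np.linalg.norm(U[2]-U[1]))
f=U[2]-U[1]; print("unit front mid",(U[1]+U[2])/2,"y axis ang",np.degrees(np.arctan2(f[1],f[0])))
E
python3 m.py
```

```text
top lid [251.3 194.4] 467.5 P [542.4  98.5] boxcen [542.5  98.4] sides 40.1143991062058 80.45709834639483 ang -2.701093891103619 -93.95427864188522
top pad [303.  203.9] 99.0 P [526.1 -31.1] boxcen [527.1 -29.9] sides 38.11906848108149 23.218034630035298 ang -89.07608820322939 -179.69206336368114
top tray [403.1 197.6] 5778.5 P [ 561.5 -305.6] boxcen [ 566.4 -314.4] sides 278.76569871590556 179.3261529731946 ang -81.12448193232846 -175.32205611951133
[[633.8539445333915, -167.62661954373948], [676.8642097960576, -443.0543448413248], [498.1354181766053, -457.67926147069375], [456.93431024931454, -189.13990065960388]]
top jar [251.  233.4] 123.0 P [452.1 101. ] boxcen [451.9 100.8] sides 31.022450529675385 33.66951365528391 ang -89.05530901240148 -178.51151680426435
scene lid [310.1 209. ] 264.0 P [545.5  93.7] boxcen [542.6  95.4] sides 89.17158920071198 48.590512708895766 ang 86.71090296712423 -17.211975835254606
scene pad [275.6 235.6] 71.5 P [531.2 -34.6] boxcen [530.7 -34.5] sides 39.00974040300421 24.736081825715047 ang 47.502245410327866 -42.3430043213256
scene tray [208.5 318.7] 5689.5 P [ 573.7 -325.8] boxcen [ 567.3 -313.4] sides 284.97706036956345 198.05407825771002 ang 101.12424413470352 3.2663359179391294
[[501.866033789064, -462.8417196779404], [446.8833652685654, -183.21906126263457], [644.6156979387312, -171.93444645635856], [675.840699796038, -435.62552930114737]]
scene jar [290.1 203.9] 82.5 P [457.3  94.1] boxcen [457.3  93.6] sides 32.81144689162629 40.81258742791631 ang 47.44142833493446 -43.45435451299961
unit [array([684.7, 391.3]), array([670.4, 132. ]), array([405.4, 147.2]), array([422.7, 406. ])] 265.43187253726524
unit front mid [537.9 139.6] y axis ang 176.70512533709112
```

>>> apply_moves --pt "0.032 -0.024 0.001 0 -1" --pt "0.065 -0.048 0.003 0 -1" --pt "0.097 -0.072 0.004 0 -1" --pt "0.129 -0.096 0.006 0 -1" --pt "0.161 -0.12 0.007 0 -1" --grip_force 15

```text
time_s: 0.6
ee_pos: [300.5, -376.4, 174.3]
ee_rot: [-180.0, 0.0, 18.9]
force: [-0.2, -0.6, -0.6]
gripper_width: 54.2
gripper_force: 0.0
```

>>> apply_moves --pt "0.032 -0.024 0.001 0 -1" --pt "0.065 -0.048 0.003 0 -1" --pt "0.097 -0.072 0.004 0 -1" --pt "0.129 -0.096 0.006 0 -1" --pt "0.161 -0.12 0.007 0 -1"

```text
time_s: 1.1
ee_pos: [413.7, -210.6, 167.5]
ee_rot: [-180.0, 0.0, 19.0]
force: [0.9, 0.4, 0.1]
gripper_width: 14.4
gripper_force: 0.0
```

>>> apply_moves --pt "0.032 -0.024 0.001 0 -1" --pt "0.065 -0.048 0.003 0 -1" --pt "0.097 -0.072 0.004 0 -1" --pt "0.129 -0.096 0.006 0 -1" --pt "0.161 -0.12 0.007 0 -1"

```text
time_s: 1.6
ee_pos: [527.0, -44.9, 160.4]
ee_rot: [-180.0, 0.1, 19.0]
force: [0.7, -0.5, -0.5]
gripper_width: 0.5
gripper_force: 0.0
```

>>> apply_moves --pt "0 0 0 -0.12 -1" --pt "0 0 0 -0.24 -1" --pt "0 0 0 -0.36 -1" --pt "0 0 0 -0.48 -1" --pt "0 0 0 -0.59 -1"

```text
time_s: 2.1
ee_pos: [526.3, -46.3, 160.4]
ee_rot: [-180.0, 0.0, 53.0]
force: [-0.3, -0.3, 0.8]
gripper_width: 0.4
gripper_force: 0.0
```

>>> apply_moves --pt "0 0 0 -0.12 -1" --pt "0 0 0 -0.24 -1" --pt "0 0 0 -0.36 -1" --pt "0 0 0 -0.48 -1" --pt "0 0 0 -0.59 -1"

```text
time_s: 2.6
ee_pos: [526.3, -46.5, 160.4]
ee_rot: [-179.9, 0.0, 86.8]
force: [0.3, 0.2, 0.3]
gripper_width: 0.3
gripper_force: 0.0
```

```bash
python3 - <<'E'
from h import *
st=env.state(); im=cams.grab_frame("wrist"); cv2.imwrite("pics/w1.png",im)
E
```

```text
(no output)
```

View pics/w1.png

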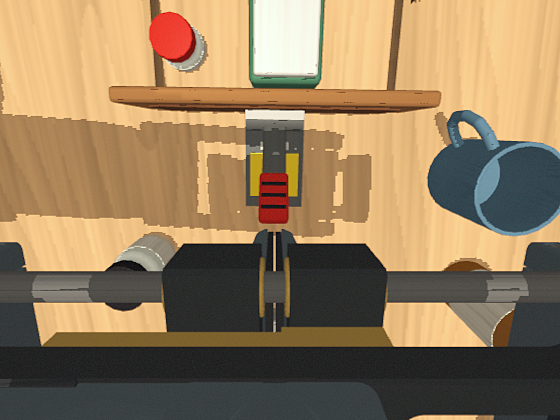

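The wrist view shows the red pad at (274,198), directly in line with the fingers (column 274). The panel is level in the image, so the yaw is right. The tin's front edge spans columns 250–322, with the lid centre near column 287.

```bash
python3 - <<'E'
from h import *
np.set_printoptions(precision=1,suppress=True)
c=cam("wrist")
for nm,uv,z in (("pad",(274,196),102),("lidfrontL",(256,76),132),("lidfrontR",(317,77),132),("panL",(110,90),101),("panR",(440,93),101),("plateL",(246,205),12),("plateR",(302,205),12)):
    print(nm,plane(c,uv,z))
c=cam("top"); print("bay",plane(c,(381,199.5),28))
for n,uv in (("oil cap",(362,107)),): print(plane(c,uv,220))
E
```

```text
pad [527.5 -28.5 102. ]
lidfrontL [520.3  57.3 132. ]
lidfrontR [559.9  54.6 132. ]
panL [409.7  57.9 101. ]
panR [655.3  42.9 101. ]
plateL [495.8 -54.2  12. ]
plateR [556.3 -57.3  12. ]
bay [ 555.2 -245.7   28. ]
[ 738.5 -162.8  220. ]
```

>>> apply_moves --pt "0 0 0.035 0 -1" --pt "0 0 0.05 0 -1" --pt "0 0 0.06 0 -1" --pt "0 0 0.07 0 -1" --pt "0 0 0.08 0 -1"

```text
time_s: 3.15
ee_pos: [527.2, -46.7, 80.7]
ee_rot: [179.9, 0.0, 86.5]
force: [-0.2, -7.5, 8.1]
gripper_width: 0.4
gripper_force: 4.1
```

>>> apply_moves --pt "0 0 0.004 0 -1" --pt "0 0 0.008 0 -1" --pt "0 0 0.012 0 -1"

```text
time_s: 3.45
ee_pos: [527.8, -47.5, 69.8]
ee_rot: [179.8, 0.1, 86.6]
force: [0.3, -4.2, 4.4]
gripper_width: 0.4
gripper_force: 2.2
```

>>> apply_moves --pt "0 0 0.002 0 -1" --pt "0 0 0.004 0 -1" --pt "0 0 0.006 0 -1"

```text
time_s: 3.75
ee_pos: [527.1, -46.6, 63.0]
ee_rot: [179.9, 0.0, 86.6]
force: [0.7, -2.7, 3.4]
gripper_width: 0.5
gripper_force: 1.8
```

>>> apply_moves --pt "0 0 0.002 0 -1" --pt "0 0 0.003 0 -1"

```text
time_s: 3.95
ee_pos: [526.7, -46.4, 59.6]
ee_rot: [180.0, -0.0, 86.6]
force: [0.0, -1.5, 3.9]
gripper_width: 0.6
gripper_force: 1.6
```

>>> apply_moves --pt "0 0 0.001 0 -1" --pt "0 0 0.002 0 -1"

```text
time_s: 4.15
ee_pos: [526.6, -46.4, 57.7]
ee_rot: [-180.0, -0.0, 86.6]
force: [-0.7, -2.3, 3.7]
gripper_width: 0.5
gripper_force: 1.6
```

>>> apply_moves --pt "0 0 0.001 0 -1" --pt "0 0 0.002 0 -1"

```text
time_s: 4.35
ee_pos: [526.5, -46.4, 55.7]
ee_rot: [-180.0, -0.0, 86.6]
force: [-0.5, -1.5, 3.8]
gripper_width: 0.2
gripper_force: 1.5
```

>>> apply_moves --pt "0 0 0.001 0 -1" --pt "0 0 0.002 0 -1"

```text
time_s: 4.55
ee_pos: [526.5, -46.4, 53.7]
ee_rot: [-180.0, -0.0, 86.6]
force: [0.1, -1.5, 2.2]
gripper_width: 0.7
gripper_force: 1.5
```

>>> apply_moves --pt "0 0 0.001 0 -1" --pt "0 0 0.002 0 -1"

```text
time_s: 4.75
ee_pos: [526.5, -46.4, 51.7]
ee_rot: [-180.0, 0.0, 86.6]
force: [0.7, -2.1, 2.9]
gripper_width: 0.2
gripper_force: 1.4
```

>>> apply_moves --pt "0 0 0.001 0 -1" --pt "0 0 0.002 0 -1"

```text
time_s: 4.95
ee_pos: [526.6, -46.5, 49.7]
ee_rot: [-180.0, 0.0, 86.6]
force: [0.1, -1.4, 1.8]
gripper_width: 0.5
gripper_force: 1.4
```

>>> apply_moves --pt "0 0 0.001 0 -1" --pt "0 0 0.002 0 -1"

```text
time_s: 5.15
ee_pos: [526.6, -46.5, 47.7]
ee_rot: [-180.0, 0.0, 86.6]
force: [-0.2, -2.4, 2.4]
gripper_width: 0.2
gripper_force: 1.3
```

```bash
python3 - <<'E'
from h import *
a=cams.grab_frame("scene")[180:300,225:345]; b=cams.grab_frame("wrist")[80:300,170:390]
cv2.imwrite("pics/s1.png",np.hstack([cv2.resize(a,(400,400),interpolation=cv2.INTER_CUBIC),cv2.resize(b,(400,400))]))
E
```

```text
(no output)
```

View pics/s1.png

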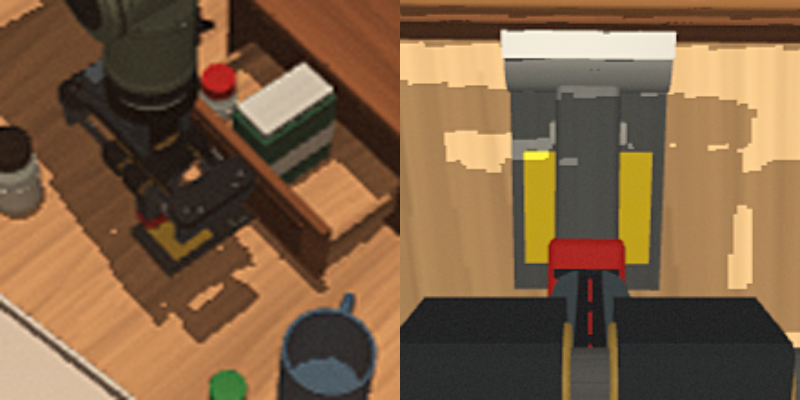

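The fingers sit squarely on the pad: pad front edge at (588,245) in the right half, with the lever down and pointing at the fingers. The foot hasn't bitten yet, so I'll keep pressing in small steps.

>>> apply_moves --pt "0 0 0.001 0 -1" --pt "0 0 0.001 0 -1"

```text
time_s: 5.45
ee_pos: [526.6, -46.4, 46.7]
ee_rot: [-180.0, 0.0, 86.6]
force: [0.3, -2.3, 2.6]
gripper_width: 0.4
gripper_force: 0.9
```

>>> apply_moves --pt "0 0 0.001 0 -1" --pt "0 0 0.001 0 -1"

```text
time_s: 5.65
ee_pos: [526.6, -46.5, 45.7]
ee_rot: [-180.0, 0.0, 86.6]
force: [0.4, -1.8, 2.3]
gripper_width: -0.0
gripper_force: 1.0
```

>>> apply_moves --pt "0 0 0.0005 0 -1" --pt "0 0 0.0005 0 -1"

```text
time_s: 5.85
ee_pos: [526.7, -46.4, 45.3]
ee_rot: [-180.0, -0.0, 86.6]
force: [-0.2, -2.0, 0.7]
gripper_width: 0.5
gripper_force: 1.0
```

```bash
python3 - <<'E'
from h import *
np.set_printoptions(precision=2,suppress=True)
s=env.state();print(s['ee_pos'],s['force'],s['torque'],s['effort'])
im=cams.grab_frame("wrist"); hsv=cv2.cvtColor(im,cv2.COLOR_BGR2HSV)
red=cv2.inRange(hsv,(0,150,70),(8,255,255))|cv2.inRange(hsv,(172,150,70),(180,255,255))
k=blob(red,220,180,330,300);print(cv2.boundingRect(k)); c=cam("wrist",s)
x,y,w,h=cv2.boundingRect(k)
# inner top corner line of pad: width 24 -> depth
P=[plane(c,(u,y+1),50) for u in (x,x+w)];print(P)
E
```

```text
[526.65 -46.42  45.27] [-0.21 -2.05  0.7 ] [-0.27 -0.06  0.  ] [  0.77 -38.46 -17.91   0.46   0.05  -0.  ]
(251, 212, 43, 31)
[array([514.06, -26.03,  50.  ]), array([540.49, -27.62,  50.  ])]
```

>>> apply_moves --pt "0 0 0.001 0 -1"

```text
time_s: 6.0
ee_pos: [526.7, -46.5, 44.4]
ee_rot: [180.0, 0.0, 86.6]
force: [-0.7, -1.5, 2.1]
gripper_width: 0.6
gripper_force: 1.2
```

>>> apply_moves --pt "0 0 0.001 0 -1"

```text
time_s: 6.1
ee_pos: [526.7, -46.5, 43.3]
ee_rot: [180.0, 0.0, 86.6]
force: [0.3, -1.5, 2.2]
gripper_width: 0.7
gripper_force: 1.2
```

```bash
python3 - <<'E'
from h import *
np.set_printoptions(precision=1,suppress=True)
def proj(c,P):
    K,e,A=c; p=K@(A.T@(np.array(P)-e)); return p[:2]/p[2]
s=env.state(); W=cam("wrist",s); S=cam("scene")
im=cams.grab_frame("wrist"); sc=cams.grab_frame("scene")
red=lambda im:(lambda h:cv2.inRange(h,(0,150,60),(8,255,255))|cv2.inRange(h,(172,150,60),(180,255,255)))(cv2.cvtColor(im,cv2.COLOR_BGR2HSV))
print("wrist",cv2.boundingRect(blob(red(im),220,180,330,300)),"scene",cv2.boundingRect(blob(red(sc),255,228,290,265)))
ux=np.array([np.cos(np.radians(86.6)),np.sin(np.radians(86.6))]); uy=np.array([-ux[1],ux[0]])
F=np.array([537.5,143.5])-0*ux
for th in (.3,0,-.1,-.17,-.25):
    def pt(r,y): 
        out=113+r*np.cos(th)-6*np.sin(th); z=55+r*np.sin(th)+6*np.cos(th)
        return [*(F-out*ux+y*uy),z]
    print(th,[proj(W,pt(54,y)) for y in (12,-12)],[proj(S,pt(r,y)) for r in (54,96) for y in (12,-12)], pt(75,0),pt(96,0)[2])
E
```

```text
wrist (251, 213, 43, 31) scene (266, 244, 10, 6)
0.3 [array([249.6, 211.5]), array([295.2, 211.5])] [array([276.4, 233.9]), array([281.3, 239.1]), array([265.8, 238.8]), array([270.8, 244.1])] [np.float64(526.654221472957), np.float64(-39.05522025246472), np.float64(82.8960344343541)] 89.10195877424223
0 [array([251.7, 212.1]), array([293.4, 212.1])] [array([275.4, 237.4]), array([280.2, 242.5]), array([264.6, 244.7]), array([269.4, 250. ])] [np.float64(526.3504017677192), np.float64(-44.16908764966786), np.float64(61.0)] 61.0
-0.1 [array([252.3, 210.5]), array([292.9, 210.5])] [array([275.3, 238.4]), array([280.2, 243.5]), array([264.7, 246.4]), array([269.5, 251.6])] [np.float64(526.3370985833269), np.float64(-44.393005716105364), np.float64(53.48251874315604)] 51.38601699357265
-0.17 [array([252.7, 208.9]), array([292.5, 208.9])] [array([275.4, 239. ]), array([280.2, 244.2]), array([264.9, 247.4]), array([269.7, 252.7])] [np.float64(526.3543188580553), np.float64(-44.10315551881405), np.float64(48.224832421432666)] 44.67200309102574
-0.25 [array([253.1, 206.6]), array([292.1, 206.6])] [array([275.5, 239.7]), array([280.3, 244.8]), array([265.3, 248.5]), array([270.1, 253.7])] [np.float64(526.4006428427989), np.float64(-43.323434153791254), np.float64(42.25817758617465)] 37.06269444182967
```

```bash
python3 - <<'E'
from h import *
b=cams.grab_frame("wrist")[190:310,200:350]
cv2.imwrite("pics/w2.png",cv2.resize(b,(750,600),interpolation=cv2.INTER_CUBIC))
E
```

```text
(no output)
```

View pics/w2.png

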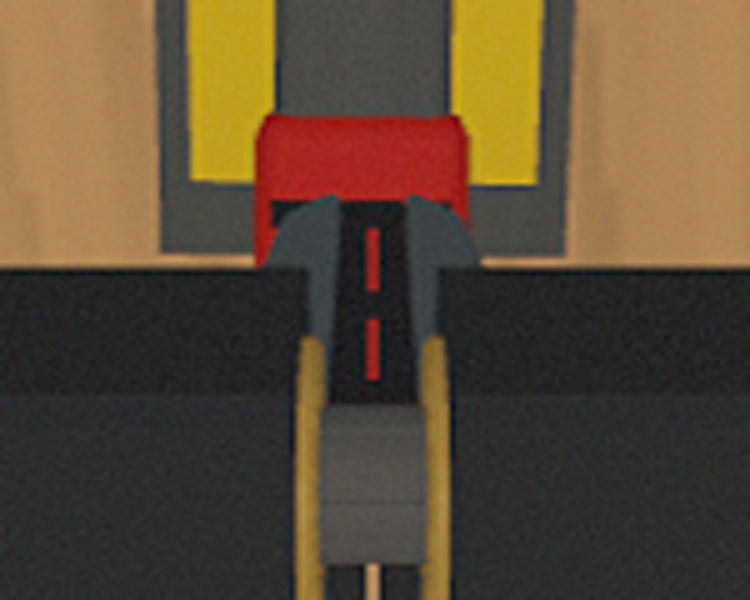

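The wrist crop shows the fingers resting on the pad (pad edge at crop row 115, fingers over its middle). I'll keep descending in half-millimetre steps until the plate is felt.

>>> apply_moves --pt "0 0 0.0005 0 -1"

```text
time_s: 6.35
ee_pos: [526.7, -46.4, 42.8]
ee_rot: [180.0, -0.0, 86.6]
force: [0.4, -1.8, 3.0]
gripper_width: 0.2
gripper_force: 1.2
```

>>> apply_moves --pt "0 0 0.0005 0 -1"

```text
time_s: 6.45
ee_pos: [526.7, -46.5, 42.3]
ee_rot: [180.0, 0.0, 86.6]
force: [-0.3, -1.9, 2.8]
gripper_width: 0.4
gripper_force: 1.2
```

The force stays low even though the TCP is already below the pad's expected height. I'll back off straight up and measure the lever's real angle with the wrist camera.

>>> apply_moves --pt "0 0 -0.03 0 -1" --pt "0 0 -0.075 0 -1" --pt "0 0 -0.118 0 -1" --pt "0 0 -0.118 0 -1"

```text
time_s: 6.85
ee_pos: [530.5, -46.4, 166.0]
ee_rot: [179.3, -0.0, 86.6]
force: [0.5, 0.5, 0.6]
gripper_width: 0.7
gripper_force: 0.0
```

```bash
python3 - <<'E'
from h import *
np.set_printoptions(precision=1,suppress=True)
s=env.state(); W=cam("wrist",s); print(s['ee_pos'],s['force'])
im=cams.grab_frame("wrist"); sc=cams.grab_frame("scene"); cv2.imwrite("pics/w3.png",im)
red=lambda im:(lambda h:cv2.inRange(h,(0,150,60),(8,255,255))|cv2.inRange(h,(172,150,60),(180,255,255)))(cv2.cvtColor(im,cv2.COLOR_BGR2HSV))
k=cv2.morphologyEx(red(im),cv2.MORPH_CLOSE,np.ones((5,5)))
print("wrist",cv2.boundingRect(blob(k,220,120,330,235)))
a=sc[200:290,230:330]; cv2.imwrite("pics/s3.png",np.hstack([cv2.resize(im[100:300,180:380],(400,400)),cv2.resize(a,(400,400),interpolation=cv2.INTER_CUBIC)]))
E
```

```text
[530.5 -46.4 166. ] [0.5 0.5 0.6]
wrist (255, 181, 26, 46)
```

View pics/s3.png

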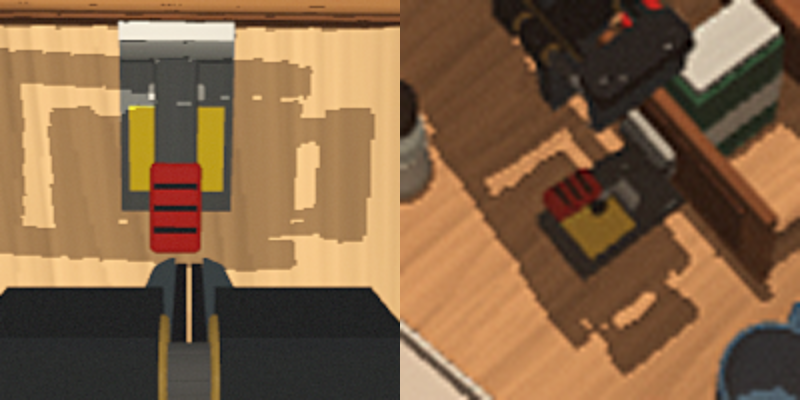

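The left half shows the lever lower than at the start, with the pad at crop (176,208), wrist px (267,204). I'll compute its angle from a settled reading.

```bash
cat > ang.py <<'E'
from h import *
from scipy.optimize import least_squares
np.set_printoptions(precision=2,suppress=True)
def proj(c,P):
    K,e,A=c; p=K@(A.T@(np.array(P)-e)); return p[:2]/p[2]
red=lambda im:(lambda h:cv2.inRange(h,(0,150,60),(8,255,255))|cv2.inRange(h,(172,150,60),(180,255,255)))(cv2.cvtColor(im,cv2.COLOR_BGR2HSV))
ux=np.array([np.cos(np.radians(86.6)),np.sin(np.radians(86.6))]); uy=np.array([-ux[1],ux[0]])
H=np.array([537.5,143.5])-113*ux
def pt(th,r,y,h=6): return [*(H-(r*np.cos(th)-h*np.sin(th))*ux+y*uy),55+r*np.sin(th)+h*np.cos(th)]
def show(tag,im,c,b):
    k=cv2.morphologyEx(red(im),cv2.MORPH_CLOSE,np.ones((5,5))); x,y,w,h=cv2.boundingRect(blob(k,*b)); print(tag,x,y,w,h)
    for th in (.6,.4,.3,.2,.1,0,-.1,-.17):
        q=np.array([proj(c,pt(th,r,yy,hh)) for r in (54,96) for yy in (12,-12) for hh in (6,-6)])
        print(th,q.min(0),q.max(0)-q.min(0))
E
python3 - <<'E'
from ang import *
s=env.state(); im=cams.grab_frame("wrist"); s2=env.state(); print(s['ee_pos'],s2['ee_pos'],s2['ee_rot'])
show("wrist",im,cam("wrist",s2),(220,120,330,229))
show("scene",cams.grab_frame("scene"),cam("scene"),(255,225,300,270))
show("scene start",cv2.imread("pics/scene0.png"),cam("scene"),(262,225,290,248))
E
```

```text
[526.76 -46.13 160.85] [525.82 -46.1  159.52] [-179.91   -0.03   86.56]
wrist 260 182 26 46
0.6 [258.64 172.26] [30.97 53.34]
0.4 [259.68 178.33] [28.93 50.78]
0.3 [260.16 180.33] [27.97 48.75]
0.2 [260.54 181.67] [27.24 47.52]
0.1 [260.79 181.71] [26.74 46.67]
0 [261.03 180.52] [26.27 46.08]
-0.1 [261.26 178.82] [25.82 45.15]
-0.17 [261.42 177.35] [25.52 44.32]
scene 266 238 15 12
0.6 [267.6  229.95] [15.88 10.09]
0.4 [265.65 232.63] [16.24 11.98]
0.3 [265.05 233.91] [16.23 12.79]
0.2 [264.7  235.14] [16.1  13.51]
0.1 [264.61 236.31] [15.84 14.12]
0 [264.61 237.39] [15.67 14.63]
-0.1 [264.7  238.39] [15.81 15.02]
-0.17 [264.91 239.02] [15.84 15.23]
scene start 269 232 15 8
0.6 [267.6  229.95] [15.88 10.09]
0.4 [265.65 232.63] [16.24 11.98]
0.3 [265.05 233.91] [16.23 12.79]
0.2 [264.7  235.14] [16.1  13.51]
0.1 [264.61 236.31] [15.84 14.12]
0 [264.61 237.39] [15.67 14.63]
-0.1 [264.7  238.39] [15.81 15.02]
-0.17 [264.91 239.02] [15.84 15.23]
```

The lever is only about 0.1 rad above level (scene and wrist agree), although the TCP went down to 42. I'll descend again in steps and watch where contact begins.

>>> apply_moves --pt "0 0 0.03 0 -1" --pt "0 0 0.06 0 -1" --pt "0 0 0.08 0 -1" --pt "0 0 0.08 0 -1"

```text
time_s: 7.45
ee_pos: [522.8, -46.0, 75.9]
ee_rot: [-179.4, -0.0, 86.6]
force: [0.4, 1.0, 0.2]
gripper_width: 0.3
gripper_force: 0.0
```

>>> apply_moves --pt "0 0 0.004 0 -1" --pt "0 0 0.008 0 -1"

```text
time_s: 7.65
ee_pos: [527.4, -46.5, 72.7]
ee_rot: [179.9, 0.0, 86.6]
force: [0.7, 0.2, -0.2]
gripper_width: 0.2
gripper_force: 0.0
```

>>> apply_moves --pt "0 0 0.004 0 -1" --pt "0 0 0.008 0 -1"

```text
time_s: 7.85
ee_pos: [527.1, -46.5, 64.7]
ee_rot: [179.9, 0.0, 86.6]
force: [0.4, 0.2, -0.5]
gripper_width: 0.5
gripper_force: 0.0
```

>>> apply_moves --pt "0 0 0.004 0 -1" --pt "0 0 0.008 0 -1"

```text
time_s: 8.05
ee_pos: [526.8, -46.5, 56.2]
ee_rot: [180.0, 0.0, 86.6]
force: [-0.3, -0.2, -0.3]
gripper_width: 0.3
gripper_force: 0.0
```

>>> apply_moves --pt "0 0 0.004 0 -1" --pt "0 0 0.008 0 -1"

```text
time_s: 8.25
ee_pos: [526.7, -46.5, 48.0]
ee_rot: [180.0, 0.0, 86.6]
force: [-0.7, -0.1, -0.7]
gripper_width: 0.6
gripper_force: 0.0
```

>>> apply_moves --pt "0 0 -0.03 0 -1" --pt "0 0 -0.045 0 -0.5" --pt "0 0 -0.045 0 0" --pt "0 0 -0.045 0 0.2" --pt "0 0 -0.045 0 0.2" --grip_force 40

```text
time_s: 8.75
ee_pos: [525.7, -46.4, 92.2]
ee_rot: [-179.9, -0.0, 86.6]
force: [-0.7, 0.4, -0.3]
gripper_width: 29.9
gripper_force: 0.0
```

>>> apply_moves --pt "0.002 0 0 0 0.2" --pt "0.002 0 0.015 0 0.2" --pt "0.002 0 0.03 0 0.2" --pt "0.002 0 0.045 0 0.2" --pt "0.002 0 0.055 0 0.2"

```text
time_s: 9.25
ee_pos: [525.8, -44.3, 36.7]
ee_rot: [-179.9, -0.0, 86.6]
force: [-0.1, 0.1, -0.4]
gripper_width: 54.8
gripper_force: 0.0
```

>>> apply_moves --pt "0 0 0 0 0" --pt "0 0 0 0 -0.3" --pt "0 0 0 0 -0.7" --pt "0 0 0 0 -0.7" --pt "0 0 0 0 -0.7"

```text
time_s: 9.75
ee_pos: [525.5, -44.5, 38.6]
ee_rot: [-179.9, 0.0, 86.6]
force: [-4.3, 0.1, 1.5]
gripper_width: 22.0
gripper_force: 40.0
```

>>> apply_moves --pt "0 0 0.001 0 -0.7" --pt "0 0 0.002 0 -0.7" --pt "0 0 0.003 0 -0.7"

```text
time_s: 10.05
ee_pos: [525.5, -45.0, 35.4]
ee_rot: [-179.9, 0.1, 86.6]
force: [-5.3, -2.4, 5.5]
gripper_width: 22.3
gripper_force: 40.0
```

>>> apply_moves --pt "0 0 0.001 0 -0.7" --pt "0 0 0.002 0 -0.7"

```text
time_s: 10.25
ee_pos: [525.5, -45.3, 33.6]
ee_rot: [-179.9, 0.1, 86.6]
force: [-6.5, -4.5, 7.3]
gripper_width: 22.3
gripper_force: 40.0
```

>>> apply_moves --pt "-0.0005 -0.0005 0.001 0 -0.7" --pt "-0.0005 -0.0005 0.002 0 -0.7"

```text
time_s: 10.45
ee_pos: [525.5, -45.5, 32.0]
ee_rot: [-179.9, 0.0, 86.6]
force: [-6.3, -2.8, 9.6]
gripper_width: 22.0
gripper_force: 40.0
```

>>> apply_moves --pt "-0.0005 0 0.001 0 -0.7" --pt "-0.0005 0 0.002 0 -0.7"

```text
time_s: 10.65
ee_pos: [525.6, -45.8, 30.2]
ee_rot: [-180.0, 0.0, 86.5]
force: [-6.2, -2.7, 9.3]
gripper_width: 22.3
gripper_force: 40.0
```

>>> apply_moves --pt "0 0 0.001 0 -0.7" --pt "0 0 0.002 0 -0.7"

```text
time_s: 10.85
ee_pos: [525.6, -46.0, 28.3]
ee_rot: [-180.0, 0.0, 86.6]
force: [-6.5, -3.0, 9.8]
gripper_width: 22.2
gripper_force: 40.0
```

>>> apply_moves --pt "0 0 0.001 0 -0.7" --pt "0 0 0.002 0 -0.7"

```text
time_s: 11.05
ee_pos: [525.6, -46.2, 26.3]
ee_rot: [-180.0, 0.1, 86.6]
force: [-6.0, -3.3, 10.1]
gripper_width: 22.6
gripper_force: 40.0
```

>>> apply_moves --pt "0 0 0.001 0 -0.7" --pt "0 0 0.002 0 -0.7"

```text
time_s: 11.25
ee_pos: [525.5, -46.3, 24.3]
ee_rot: [-180.0, 0.1, 86.6]
force: [-5.6, -3.9, 9.8]
gripper_width: 22.3
gripper_force: 40.0
```

```bash
python3 - <<'E'
from ang import *
s=env.state(); im=cams.grab_frame("wrist"); print(s['ee_pos'],s['force'])
show("wrist",im,cam("wrist",s),(220,150,330,290))
cv2.imwrite("pics/w4.png",np.hstack([cv2.resize(im[150:330,184:364],(400,400)),cv2.resize(cams.grab_frame("scene")[200:290,230:320],(400,400))]))
E
```

```text
[525.54 -46.27  24.26] [-5.6  -3.93  9.77]
wrist 252 217 44 54
0.6 [243.28 210.43] [ 62.91 104.81]
0.4 [247.15 219.17] [55.02 95.37]
0.3 [248.8  221.45] [51.65 90.37]
0.2 [249.98 220.84] [49.23 86.56]
0.1 [250.76 218.58] [47.64 83.06]
0 [251.49 215.49] [46.15 79.28]
-0.1 [252.17 211.69] [44.77 75.33]
-0.17 [252.61 208.63] [43.87 72.52]
```

View pics/w4.png

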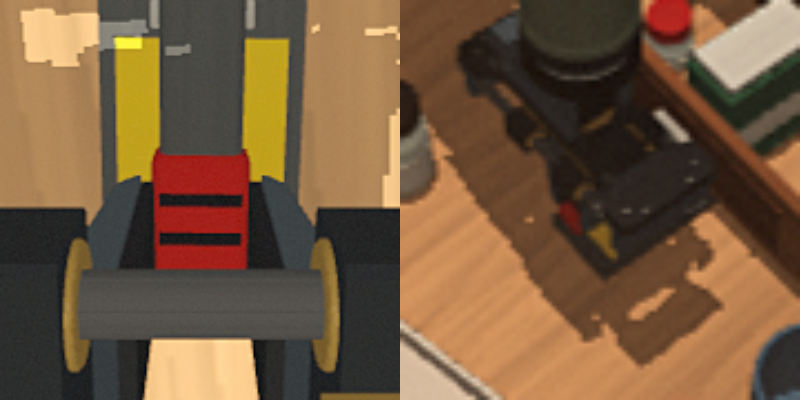

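The right half shows the pad down near the plate, and the left half shows it firmly between the finger pads (crop columns 155–248) but high up in the fingers. To keep the fingertips clear of the plate I'll regrip 14 mm higher, then press on.

>>> apply_moves --pt "0 0 0 0 0" --pt "0 0 0 0 0" --pt "0 0 -0.007 0 0" --pt "0 0 -0.014 0 0" --pt "0 0 -0.014 0 0"

```text
time_s: 11.85
ee_pos: [527.7, -45.5, 38.7]
ee_rot: [179.8, 0.0, 86.6]
force: [0.4, 0.7, -0.6]
gripper_width: 45.5
gripper_force: 0.0
```

>>> apply_moves --pt "0 0 0 0 -0.3" --pt "0 0 0 0 -0.7" --pt "0 0 0 0 -0.7" --pt "0 0 0 0 -0.7"

```text
time_s: 12.25
ee_pos: [526.1, -45.4, 37.2]
ee_rot: [-180.0, 0.0, 86.6]
force: [-0.2, -0.3, 0.2]
gripper_width: 16.8
gripper_force: 0.0
```

>>> apply_moves --pt "0 0 0.001 0 -0.7" --pt "0 0 0.002 0 -0.7"

```text
time_s: 12.45
ee_pos: [526.1, -45.5, 35.2]
ee_rot: [-180.0, 0.0, 86.6]
force: [0.3, -0.5, -0.9]
gripper_width: 14.1
gripper_force: 0.0
```

```bash
python3 - <<'E'
from ang import *
s=env.state(); im=cams.grab_frame("wrist"); print(s['ee_pos'],s['force'],s['gripper_width'])
show("wrist",im,cam("wrist",s),(220,120,330,290))
sc=cams.grab_frame("scene")
show("scene",sc,cam("scene"),(255,225,300,270))
cv2.imwrite("pics/w5.png",im)
cv2.imwrite("pics/s5.png",sc)
# visible plan rows of red in wrist along the pad's centre
k=red(im); print([ (r,int(np.flatnonzero(k[r,220:330]).min()+220),int(np.flatnonzero(k[r,220:330]).max()+220)) for r in range(190,280,3) if k[r,220:330].any()])
E
```

```text
[526.13 -45.46  35.16] [ 0.33 -0.48 -0.87] 14.057892691144279
wrist 253 214 41 51
0.6 [244.47 206.51] [58.01 97.18]
0.4 [247.92 214.93] [51.23 88.63]
0.3 [249.41 217.21] [48.3  84.46]
0.2 [250.47 217.08] [46.16 81.04]
0.1 [251.18 215.05] [44.76 78.13]
0 [251.85 212.24] [43.45 74.88]
-0.1 [252.47 208.73] [42.22 71.41]
-0.17 [252.88 205.89] [41.42 68.91]
scene 266 244 10 9
0.6 [267.6  229.95] [15.88 10.09]
0.4 [265.65 232.63] [16.24 11.98]
0.3 [265.05 233.91] [16.23 12.79]
0.2 [264.7  235.14] [16.1  13.51]
0.1 [264.61 236.31] [15.84 14.12]
0 [264.61 237.39] [15.67 14.63]
-0.1 [264.7  238.39] [15.81 15.02]
-0.17 [264.91 239.02] [15.84 15.23]
[(214, 255, 292), (217, 253, 292), (220, 253, 293), (223, 253, 293), (226, 253, 293), (229, 256, 293), (232, 261, 287), (238, 261, 287), (241, 261, 287), (244, 261, 287), (247, 261, 287), (256, 261, 287), (259, 261, 287), (262, 261, 287)]
```

>>> apply_moves --pt "0 0 -0.003 0 -1" --pt "0 0 -0.003 0 -1" --pt "0 0 0 0 -1" --pt "0 0 0 0 -1"

```text
time_s: 12.95
ee_pos: [525.9, -45.4, 35.0]
ee_rot: [-180.0, 0.0, 86.6]
force: [0.2, -0.2, -0.4]
gripper_width: 0.5
gripper_force: 0.0
```

>>> apply_moves --pt "0 0 0.001 0 -1"

```text
time_s: 13.05
ee_pos: [526.2, -45.5, 34.2]
ee_rot: [-180.0, 0.0, 86.6]
force: [-0.0, -1.1, 0.5]
gripper_width: 0.5
gripper_force: 0.0
```

>>> apply_moves --pt "0 0 0.001 0 -1"

```text
time_s: 13.15
ee_pos: [526.2, -45.5, 33.2]
ee_rot: [-180.0, 0.0, 86.6]
force: [-0.5, -0.6, -0.4]
gripper_width: 0.2
gripper_force: 0.0
```

>>> apply_moves --pt "0 0 0.001 0 -1"

```text
time_s: 13.25
ee_pos: [526.2, -45.4, 32.2]
ee_rot: [-180.0, 0.0, 86.6]
force: [1.1, -0.4, -0.5]
gripper_width: 0.3
gripper_force: 0.0
```

>>> apply_moves --pt "0 0 0.001 0 -1" --pt "0 0 0.002 0 -1"

```text
time_s: 13.45
ee_pos: [526.2, -45.5, 30.3]
ee_rot: [180.0, 0.0, 86.6]
force: [0.1, -0.7, -0.4]
gripper_width: 0.5
gripper_force: 0.0
```

>>> apply_moves --pt "0 0 0.001 0 -1" --pt "0 0 0.001 0 -1"

```text
time_s: 13.65
ee_pos: [526.1, -45.5, 29.2]
ee_rot: [-180.0, 0.0, 86.6]
force: [0.2, -0.3, -0.2]
gripper_width: 0.4
gripper_force: 0.0
```

>>> apply_moves --pt "0 0 0.001 0 -1" --pt "0 0 0.001 0 -1"

```text
time_s: 13.85
ee_pos: [526.1, -45.4, 28.3]
ee_rot: [-180.0, 0.0, 86.6]
force: [-0.6, 0.1, 0.9]
gripper_width: 0.4
gripper_force: 0.0
```

Contact resumed at exactly the predicted height, so the lever really has been moving down: 14 mm with the pinch, no slip. I'll keep pressing in small steps.

>>> apply_moves --pt "0 0 0.001 0 -1"

```text
time_s: 13.95
ee_pos: [526.3, -45.5, 27.4]
ee_rot: [180.0, 0.0, 86.6]
force: [0.2, 0.3, 0.6]
gripper_width: 0.4
gripper_force: 0.0
```

>>> apply_moves --pt "0 0 0.001 0 -1"

```text
time_s: 14.05
ee_pos: [526.3, -45.5, 26.3]
ee_rot: [180.0, 0.0, 86.6]
force: [0.1, 0.3, 1.2]
gripper_width: 0.3
gripper_force: 1.2
```

```bash
python3 -c "
from workcell import env
print(env.grip_depth, env.state()['force'], env.state()['ee_pos'])"
```

```text
18.8 [0.14925136 0.33786161 1.17232576] [526.26719671 -45.47482738  26.31962009]
```

Contact starts at TCP z of about 26.3. Next are half-millimetre steps.

>>> apply_moves --pt "0 0 0.0005 0 -1"

```text
time_s: 14.15
ee_pos: [526.3, -45.5, 26.1]
ee_rot: [180.0, 0.0, 86.6]
force: [-0.1, 0.8, 3.0]
gripper_width: 0.5
gripper_force: 1.6
```

>>> apply_moves --pt "0 0 0.0005 0 -1"

```text
time_s: 14.25
ee_pos: [526.3, -45.5, 25.7]
ee_rot: [180.0, 0.0, 86.6]
force: [-1.6, -0.2, 4.1]
gripper_width: 0.4
gripper_force: 1.6
```

>>> apply_moves --pt "0 0 0.0005 0 -1"

```text
time_s: 14.35
ee_pos: [526.3, -45.5, 25.1]
ee_rot: [180.0, 0.0, 86.6]
force: [-1.0, 1.2, 2.5]
gripper_width: 0.4
gripper_force: 1.7
```

>>> apply_moves --pt "0 0 0.001 0 -1"

```text
time_s: 14.45
ee_pos: [526.3, -45.5, 24.0]
ee_rot: [180.0, 0.0, 86.6]
force: [-1.5, -0.1, 2.0]
gripper_width: 0.6
gripper_force: 1.7
```

>>> apply_moves --pt "0 0 0.0005 0 -1"

```text
time_s: 14.55
ee_pos: [526.3, -45.5, 23.4]
ee_rot: [180.0, 0.0, 86.6]
force: [-0.1, -0.9, 4.2]
gripper_width: 0.4
gripper_force: 1.7
```

>>> apply_moves --pt "0 0 0.0005 0 -1"

```text
time_s: 14.65
ee_pos: [526.3, -45.6, 22.9]
ee_rot: [180.0, 0.0, 86.6]
force: [-1.0, -1.8, 5.5]
gripper_width: 0.5
gripper_force: 3.1
```

>>> apply_moves --pt "0 0 0.0005 0 -1"

```text
time_s: 14.75
ee_pos: [526.3, -45.5, 22.8]
ee_rot: [180.0, 0.0, 86.6]
force: [-2.2, -0.3, 8.6]
gripper_width: 0.8
gripper_force: 4.6
```

>>> apply_moves --pt "0 0 0.0005 0 -1"

```text
time_s: 14.85
ee_pos: [526.4, -45.6, 22.7]
ee_rot: [180.0, 0.0, 86.6]
force: [-2.5, -0.3, 12.5]
gripper_width: 0.4
gripper_force: 5.9
```

The foot is bearing: force climbs while z stays put. I'll bring it to about 20 N.

>>> apply_moves --pt "0 0 0.0005 0 -1" --pt "0 0 0.001 0 -1"

```text
time_s: 15.05
ee_pos: [526.4, -45.7, 22.4]
ee_rot: [180.0, 0.0, 86.6]
force: [-4.9, -0.5, 16.6]
gripper_width: 0.4
gripper_force: 8.6
```

>>> apply_moves --pt "0 0 0.0003 0 -1" --pt "0 0 0.0003 0 -1" --pt "0 0 0.0003 0 -1"

```text
time_s: 15.35
ee_pos: [526.4, -45.7, 22.4]
ee_rot: [179.9, 0.0, 86.6]
force: [-6.0, -1.6, 16.5]
gripper_width: 0.2
gripper_force: 8.2
```

>>> apply_moves --pt "0 0 0.0004 0 -1" --pt "0 0 0.0008 0 -1" --pt "0 0 0.0008 0 -1" --pt "0 0 0.0008 0 -1"

```text
time_s: 15.75
ee_pos: [526.4, -45.8, 22.2]
ee_rot: [179.9, 0.0, 86.6]
force: [-6.1, -2.3, 21.0]
gripper_width: 0.2
gripper_force: 10.3
```

Seated at about 21 N (roughly 25–30 N at the foot). Next I'll lift clear, check the lever, and open the fingers.

>>> apply_moves --pt "0 0 -0.02 0 -1" --pt "0 0 -0.06 0 -1" --pt "0 0 -0.1 0 0" --pt "0 0 -0.138 0 0.5" --pt "0 0 -0.138 0 0.6" --grip_force 25

```text
time_s: 16.25
ee_pos: [529.9, -45.7, 162.8]
ee_rot: [179.4, 0.0, 86.6]
force: [0.3, -0.4, 0.6]
gripper_width: 21.3
gripper_force: 0.0
```

>>> apply_moves --pt "0 0 0 0 0.6" --pt "0 0 0 0 0.6"

```text
time_s: 16.45
ee_pos: [525.1, -45.3, 156.1]
ee_rot: [-179.8, -0.0, 86.6]
force: [-0.2, -0.1, -0.3]
gripper_width: 37.7
gripper_force: 0.0
```

```bash
python3 - <<'E'
from ang import *
s=env.state(); im=cams.grab_frame("wrist"); print(s['ee_pos'],s['force'])
show("wrist",im,cam("wrist",s),(220,120,330,235))
show("scene",cams.grab_frame("scene"),cam("scene"),(255,225,300,275))
hsv=cv2.cvtColor(im,cv2.COLOR_BGR2HSV); white=cv2.inRange(hsv,(0,0,140),(180,60,255))
k=blob(white,230,0,345,95); print("lid",cv2.boundingRect(k)); x,y,w,h=cv2.boundingRect(k)
W=cam("wrist",s); print(plane(W,(x,y+h),132),plane(W,(x+w,y+h),132))
cv2.imwrite("pics/w6.png",im)
E
```

```text
[525.09 -45.3  156.12] [-0.24 -0.13 -0.3 ]
wrist 263 182 25 43
0.6 [259.55 173.67] [31.35 54.  ]
0.4 [260.57 179.76] [29.26 51.31]
0.3 [261.05 181.75] [28.28 49.23]
0.2 [261.43 183.07] [27.53 48.03]
0.1 [261.68 183.03] [27.03 47.19]
0 [261.92 181.81] [26.54 46.56]
-0.1 [262.14 180.07] [26.08 45.59]
-0.17 [262.29 178.56] [25.77 44.72]
scene 265 240 15 14
0.6 [267.6  229.95] [15.88 10.09]
0.4 [265.65 232.63] [16.24 11.98]
0.3 [265.05 233.91] [16.23 12.79]
0.2 [264.7  235.14] [16.1  13.51]
0.1 [264.61 236.31] [15.84 14.12]
0 [264.61 237.39] [15.67 14.63]
-0.1 [264.7  238.39] [15.81 15.02]
-0.17 [264.91 239.02] [15.84 15.23]
lid (254, 0, 69, 77)
[518.7   57.33 132.  ] [562.74  54.69 132.  ]
```

The lever is down at about −0.15 rad and stays there. Next I'll move over the tin, lid centre about (543, 97).

>>> apply_moves --pt "0.03 0.002 0 0 0.6" --pt "0.07 0.004 0 0 0.6" --pt "0.11 0.006 0 0 0.6" --pt "0.143 0.008 0 0 0.6" --pt "0.143 0.008 0 0 0.6"

```text
time_s: 17.05
ee_pos: [542.5, 100.2, 156.2]
ee_rot: [-179.9, -0.0, 86.8]
force: [0.4, -0.0, 0.5]
gripper_width: 73.3
gripper_force: 0.0
```

>>> apply_moves --pt "0 0 0 0 0.6" --pt "0 0 0.01 0 0.6" --pt "0 0 0.015 0 0.6" --pt "0 0 0.015 0 0.6"

```text
time_s: 17.45
ee_pos: [541.7, 95.6, 141.3]
ee_rot: [-179.8, 0.1, 86.5]
force: [1.0, 0.8, 0.3]
gripper_width: 72.7
gripper_force: 0.0
```

>>> apply_moves --pt "0 -0.001 0.015 0 0.6" --pt "0 -0.001 0.03 0 0.6" --pt "0 -0.001 0.045 0 0.6" --pt "0 -0.001 0.06 0 0.6" --pt "0 -0.001 0.071 0 0.6"

```text
time_s: 17.95
ee_pos: [541.4, 96.2, 70.8]
ee_rot: [-180.0, 0.0, 86.5]
force: [0.4, 0.2, -0.2]
gripper_width: 73.1
gripper_force: 0.0
```

>>> apply_moves --pt "0 0 0 0 0.3" --pt "0 0 0 0 0.1" --pt "0 0 0 0 0" --pt "0 0 0 0 0" --pt "0 0 0 0 0"

```text
time_s: 18.45
ee_pos: [542.1, 96.9, 72.5]
ee_rot: [179.9, -0.0, 86.5]
force: [-0.8, -1.1, 3.3]
gripper_width: 49.8
gripper_force: 25.0
```

>>> apply_moves --pt "0 0 0 0 -0.2" --pt "0 0 0 0 -0.2" --pt "0 0 0 0 -0.2"

```text
time_s: 18.75
ee_pos: [542.1, 96.9, 72.5]
ee_rot: [179.9, -0.0, 86.5]
force: [-1.7, -0.6, 4.8]
gripper_width: 49.6
gripper_force: 25.0
```

>>> apply_moves --pt "0 0 -0.005 0 -0.2" --pt "0 0 -0.015 0 -0.2" --pt "0 0 -0.03 0 -0.2" --pt "0 0 -0.045 0 -0.2" --pt "0 0 -0.06 0 -0.2" --grip_force 30

```text
time_s: 19.25
ee_pos: [539.6, 96.9, 130.6]
ee_rot: [-179.7, 0.0, 86.6]
force: [-0.6, 0.4, -11.9]
gripper_width: 50.1
gripper_force: 30.0
```

>>> apply_moves --pt "0 0 -0.015 0 -0.2" --pt "0 0 -0.03 0 -0.2" --pt "0 0 -0.045 0 -0.2" --pt "0 0 -0.055 0 -0.2" --pt "0 0 -0.055 0 -0.2"

```text
time_s: 19.75
ee_pos: [542.6, 96.8, 188.7]
ee_rot: [179.8, 0.0, 86.6]
force: [-0.3, -0.4, -2.8]
gripper_width: 50.1
gripper_force: 29.9
```

```bash
python3 - <<'E'
from ang import *
s=env.state(); print(s['ee_pos'],s['force'],s['gripper_width'])
t=cams.grab_frame("top"); cv2.imwrite("pics/t7.png",t)
# tray corners/bay: white regions in top
hsv=cv2.cvtColor(t,cv2.COLOR_BGR2HSV); c=cam("top")
show("pad top",t,c,(280,190,320,225))
t0=cv2.imread("pics/top0.png"); show("pad top start",t0,c,(285,190,315,220))
for nm,uv,z in (("bay c1",(356,174.5),28),("c2",(362,232),28),("c3",(409,226),28),("c4",(401,169),28)): print(nm,plane(c,uv,z))
E
```

```text
[542.62  96.79 188.66] [-0.28 -0.39 -2.83] 50.0850286980892
pad top 296 203 16 10
0.6 [294.37 198.35] [17.12 10.81]
0.4 [296.68 199.88] [17.52 10.11]
0.3 [297.55 200.38] [17.45 10.27]
0.2 [298.22 200.8 ] [17.2 10.5]
0.1 [298.68 201.22] [16.78 10.71]
0 [298.76 201.62] [16.72 10.89]
-0.1 [298.36 202.01] [16.9  11.05]
-0.17 [297.97 202.27] [16.92 11.14]
pad top start 295 199 16 10
0.6 [294.37 198.35] [17.12 10.81]
0.4 [296.68 199.88] [17.52 10.11]
0.3 [297.55 200.38] [17.45 10.27]
0.2 [298.22 200.8 ] [17.2 10.5]
0.1 [298.68 201.22] [16.78 10.71]
0 [298.76 201.62] [16.72 10.89]
-0.1 [298.36 202.01] [16.9  11.05]
-0.17 [297.97 202.27] [16.92 11.14]
bay c1 [ 623.84 -178.87   28.  ]
c2 [ 465.8  -192.93   28.  ]
c3 [ 484.06 -319.     28.  ]
c4 [ 641.3 -302.3   28. ]
```

Tin lifted (about 0.3 kg) with the pull-out held open by the stop. Carrying it to the bay centre at about (556, −248).

>>> apply_moves --pt "-0.015 0.002 0 0 -0.2" --pt "-0.045 0.005 0 0 -0.2" --pt "-0.085 0.009 0 0 -0.2" --pt "-0.125 0.013 0 0 -0.2" --pt "-0.165 0.017 0 0 -0.2"

```text
time_s: 20.3
ee_pos: [548.0, -71.1, 185.8]
ee_rot: [-179.9, 0.0, 86.6]
force: [0.9, 0.0, -2.7]
gripper_width: 50.3
gripper_force: 29.9
```

>>> apply_moves --pt "-0.04 0.004 0 0 -0.2" --pt "-0.08 0.008 0 0 -0.2" --pt "-0.12 0.012 0 0 -0.2" --pt "-0.155 0.016 0 0 -0.2" --pt "-0.178 0.017 0 0 -0.2"

```text
time_s: 20.8
ee_pos: [554.0, -251.0, 185.5]
ee_rot: [-179.9, 0.0, 86.4]
force: [-0.5, 1.1, -2.7]
gripper_width: 49.6
gripper_force: 29.9
```

>>> apply_moves --pt "0 0 0.01 0 -0.2" --pt "0 0 0.03 0 -0.2" --pt "0 0 0.05 0 -0.2" --pt "0 0 0.05 0 -0.2"

```text
time_s: 21.2
ee_pos: [552.0, -246.2, 132.7]
ee_rot: [-179.5, -0.2, 86.6]
force: [-1.2, 0.8, -2.5]
gripper_width: 49.9
gripper_force: 29.9
```

```bash
python3 - <<'E'
from h import *
s=env.state(); print(s['ee_pos'],s['ee_rot'],s['force'],s['gripper_width'])
im=cams.grab_frame("wrist"); t=cams.grab_frame("top"); 
cv2.imwrite("pics/p8.png",np.hstack([cv2.resize(im,(400,300)),cv2.resize(t[130:280,220:420],(400,300))]))
E
```

```text
[ 551.98702044 -246.20987804  132.66134242] [-179.51365486   -0.19374462   86.57028536] [-1.16261456  0.80966105 -2.49019777] 49.883062516632
```

View pics/p8.png

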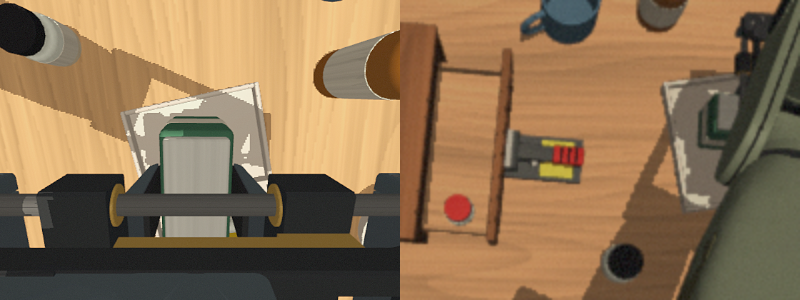

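The tin hangs upright in the grip over the empty bay. The bay's far wall midpoint at wrist px (266,138) maps to (548,−184), which confirms the bay centre at about (557,−251). The stop holds the pull-out, and the spice jar stands. Lowering.

>>> apply_moves --pt "-0.002 0.002 0.015 0 -0.2" --pt "-0.002 0.003 0.03 0 -0.2" --pt "-0.002 0.003 0.045 0 -0.2" --pt "-0.002 0.003 0.058 0 -0.2" --pt "-0.002 0.003 0.063 0 -0.2"

```text
time_s: 21.8
ee_pos: [557.7, -249.4, 73.1]
ee_rot: [-179.9, -0.0, 86.6]
force: [0.2, -0.4, -2.2]
gripper_width: 49.7
gripper_force: 29.9
```

>>> apply_moves --pt "0 0 0 0 -0.2" --pt "0 0 0.002 0 -0.2" --pt "0 0 0.004 0 -0.2"

```text
time_s: 22.1
ee_pos: [558.7, -250.0, 70.6]
ee_rot: [179.9, 0.0, 86.6]
force: [-0.1, -0.4, -3.2]
gripper_width: 50.0
gripper_force: 29.9
```

>>> apply_moves --pt "0 0 0.004 0 -0.2" --pt "0 0 0.007 0 -0.2" --pt "0 0 0.01 0 -0.2"

```text
time_s: 22.4
ee_pos: [558.0, -249.7, 59.5]
ee_rot: [-180.0, 0.0, 86.6]
force: [0.9, -0.5, -2.7]
gripper_width: 49.8
gripper_force: 29.9
```

>>> apply_moves --pt "0 0 0.001 0 -0.2" --pt "0 0 0.002 0 -0.2"

```text
time_s: 22.6
ee_pos: [558.0, -249.7, 57.6]
ee_rot: [-180.0, 0.0, 86.6]
force: [-1.1, -0.4, -2.0]
gripper_width: 50.1
gripper_force: 29.9
```

>>> apply_moves --pt "0 0 0.001 0 -0.2" --pt "0 0 0.001 0 -0.2"

```text
time_s: 22.8
ee_pos: [558.0, -249.8, 56.7]
ee_rot: [180.0, 0.0, 86.6]
force: [0.1, -0.6, -2.3]
gripper_width: 49.9
gripper_force: 29.9
```

>>> apply_moves --pt "0 0 0.001 0 -0.2" --pt "0 0 0.001 0 -0.2"

```text
time_s: 23.0
ee_pos: [558.1, -249.8, 56.5]
ee_rot: [180.0, 0.0, 86.6]
force: [-1.2, 0.3, 3.3]
gripper_width: 50.1
gripper_force: 29.9
```

>>> apply_moves --pt "0 0 0.001 0 -0.2" --pt "0 0 0.001 0 -0.2"

```text
time_s: 23.2
ee_pos: [558.1, -249.9, 56.6]
ee_rot: [179.9, 0.0, 86.6]
force: [-2.6, 1.5, 8.5]
gripper_width: 49.9
gripper_force: 29.9
```

Contact at the floor. I'll back off slightly, open and rise.

>>> apply_moves --pt "0 0 -0.001 0 0.1" --pt "0 0 -0.001 0 0.2" --pt "0 0 -0.001 0 0.4" --pt "0 0 -0.001 0 0.6" --pt "0 0 -0.001 0 0.6"

```text
time_s: 23.7
ee_pos: [558.1, -249.8, 55.6]
ee_rot: [-180.0, 0.0, 86.6]
force: [0.7, -0.5, -0.6]
gripper_width: 72.1
gripper_force: 0.0
```

>>> apply_moves --pt "0 0 0 0 0.6" --pt "0 0 -0.015 0 0.6" --pt "0 0 -0.04 0 0.6" --pt "0 0 -0.075 0 0.6" --pt "0 0 -0.11 0 0.6"

```text
time_s: 24.2
ee_pos: [557.7, -249.6, 166.5]
ee_rot: [-179.9, -0.0, 86.6]
force: [0.3, 0.4, -0.1]
gripper_width: 72.8
gripper_force: 0.0
```

```bash
python3 - <<'E'
from ang import *
s=env.state(); im=cams.grab_frame("wrist"); c=cam("wrist",s); print(s['ee_pos'],s['ee_rot'],s['force'])
cv2.imwrite("pics/w9.png",im)
t=cams.grab_frame("top"); cv2.imwrite("pics/t9.png",t); sc=cams.grab_frame("scene"); cv2.imwrite("pics/s9.png",sc)
hsv=cv2.cvtColor(sc,cv2.COLOR_BGR2HSV); g=cv2.inRange(hsv,(60,60,30),(90,255,160))
k=blob(g,150,255,270,340); print("green",cv2.boundingRect(k))
show("scene pad",sc,cam("scene"),(255,225,300,275))
S=cam("scene")
for nm,P in (("lid corners",[(557+a,-250+b,116) for a in (-21,21) for b in (-41,41)]),("base",[(557+a,-250+b,6) for a in (-25,25) for b in (-45,45)])): print(nm,[proj(S,p).round().tolist() for p in P])
E
```

```text
[ 557.71 -249.57  166.48] [-179.94   -0.02   86.56] [ 0.29  0.38 -0.15]Traceback (most recent call last):
  File "<stdin>", line 6, in <module>
  File "h.py", line 15, in blob
    return max(cs,key=cv2.contourArea)
ValueError: max() iterable argument is empty
```

>>> apply_moves --pt "0.03 -0.006 0 0 0.3" --pt "0.07 -0.015 0 0 0.1" --pt "0.115 -0.025 0 0 0.1" --pt "0.16 -0.035 0 0 0.1" --pt "0.204 -0.044 0.005 0 0.1"

```text
time_s: 24.85
ee_pos: [525.3, -41.8, 159.8]
ee_rot: [-179.9, -0.0, 86.5]
force: [1.2, -0.2, 0.6]
gripper_width: 50.0
gripper_force: 0.0
```

>>> apply_moves --pt "0 0 0 0 0.1" --pt "0 0 0 0 0.1" --pt "0 0 0 0 0.1"

```text
time_s: 25.15
ee_pos: [526.3, -44.2, 160.1]
ee_rot: [-179.9, 0.0, 86.5]
force: [0.2, -0.7, 0.3]
gripper_width: 50.1
gripper_force: 0.0
```

```bash
python3 - <<'E'
from ang import *
s=env.state(); im=cams.grab_frame("wrist"); c=cam("wrist",s); print(s['ee_pos'],s['force'])
show("pad",im,c,(220,120,330,235))
k=cv2.morphologyEx(red(im),cv2.MORPH_CLOSE,np.ones((5,5))); uv=cen(blob(k,220,120,330,235)); print("pad c",uv,plane(c,uv,50))
print("inner edge panel etc")
t=cams.grab_frame("top"); T=cam("top")
k=cv2.morphologyEx(red(t),cv2.MORPH_CLOSE,np.ones((3,3))); uv=cen(blob(k,280,190,320,225)); print("pad top c",uv,plane(T,uv,50))
hsv=cv2.cvtColor(t,cv2.COLOR_BGR2HSV)
cv2.imwrite("pics/p10.png",np.hstack([cv2.resize(im,(400,300)),cv2.resize(t[120:270,280:480],(400,300))]))
E
```

```text
[526.25 -44.2  160.12] [ 0.18 -0.74  0.33]
pad 261 175 25 43
0.6 [258.25 174.42] [30.85 53.19]
0.4 [259.3  180.38] [28.82 50.57]
0.3 [259.79 182.34] [27.87 48.52]
0.2 [260.14 183.62] [27.15 47.36]
0.1 [260.39 183.54] [26.66 46.57]
0 [260.64 182.32] [26.18 45.96]
-0.1 [260.87 180.59] [25.73 45.  ]
-0.17 [261.03 179.1 ] [25.43 44.16]
pad c (273.33280729440645, 196.46045940732947) [526.39 -36.65  50.  ]
inner edge panel etcTraceback (most recent call last):
  File "<stdin>", line 7, in <module>
  File "h.py", line 15, in blob
    return max(cs,key=cv2.contourArea)
ValueError: max() iterable argument is empty
```

```bash
python3 - <<'E'
from h import *
t=cams.grab_frame("top"); s=cams.grab_frame("scene")
cv2.imwrite("pics/p10.png",np.hstack([cv2.resize(s[240:390,140:340],(400,300)),cv2.resize(t[130:280,280:480],(400,300))]))
E
```

```text
(no output)
```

View pics/p10.png

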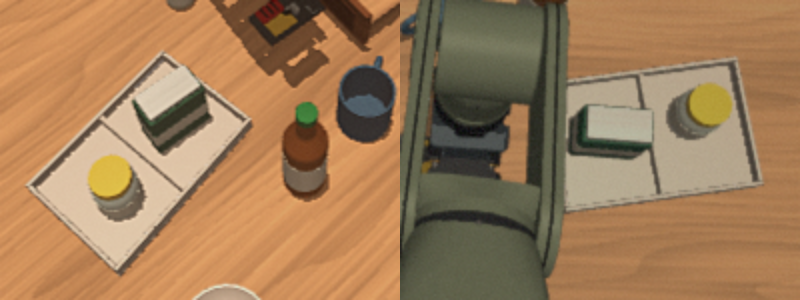

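The tin stands upright in the middle of the empty bay, about (175,110) in the left half and (615,128) in the right half, and the jam jar is untouched. Next comes the lever: straddle the pad at about (526, −37), pinch, and swing up.

>>> apply_moves --pt "0.008 0 0.03 0 0.1" --pt "0.008 0 0.065 0 0.1" --pt "0.008 0 0.095 0 0.1" --pt "0.008 0 0.115 0 0.1" --pt "0.008 0 0.13 0 0.1" --grip_force 40

```text
time_s: 25.85
ee_pos: [526.1, -36.2, 29.1]
ee_rot: [-179.9, 0.0, 86.5]
force: [-0.6, -0.2, 0.6]
gripper_width: 50.2
gripper_force: 0.0
```

>>> apply_moves --pt "0 0 0.002 0 0.1" --pt "0 0 0.004 0 0.1" --pt "0 0 0.007 0 0.1"

```text
time_s: 26.15
ee_pos: [527.9, -35.9, 24.6]
ee_rot: [179.9, 0.0, 86.5]
force: [1.3, 0.7, -0.1]
gripper_width: 50.6
gripper_force: 0.0
```

>>> apply_moves --pt "0 0 0.002 0 0.1" --pt "0 0 0.005 0 0.1" --pt "0 0 0.007 0 0.1"

```text
time_s: 26.45
ee_pos: [527.0, -35.5, 16.9]
ee_rot: [180.0, 0.0, 86.6]
force: [0.1, -0.2, -0.1]
gripper_width: 50.0
gripper_force: 0.0
```

>>> apply_moves --pt "0 0 0.001 0 -0.2" --pt "0 0 0.001 0 -0.7" --pt "0 0 0.001 0 -0.7" --pt "0 0 0.001 0 -0.7" --pt "0 0 0.001 0 -0.7"

```text
time_s: 26.95
ee_pos: [526.2, -35.4, 15.8]
ee_rot: [-179.9, -0.0, 86.5]
force: [-1.1, 0.5, 1.2]
gripper_width: 23.7
gripper_force: 40.0
```

Gripped at 23.7 mm. Swinging up along the arc.

>>> apply_moves --pt "-0.0005 0 -0.005 0 -0.7" --pt "-0.001 0 -0.01 0 -0.7" --pt "-0.001 0 -0.015 0 -0.7" --pt "0 0 -0.022 0 -0.7"

```text
time_s: 27.35
ee_pos: [526.1, -35.1, 37.3]
ee_rot: [-179.9, -0.0, 86.6]
force: [1.3, 5.3, -11.7]
gripper_width: 23.1
gripper_force: 40.0
```

>>> apply_moves --pt "0.001 0 -0.005 0 -0.7" --pt "0.002 0 -0.01 0 -0.7" --pt "0.004 0 -0.015 0 -0.7"

```text
time_s: 27.65
ee_pos: [526.3, -31.4, 53.1]
ee_rot: [-179.9, 0.0, 86.6]
force: [-0.9, 4.4, -10.2]
gripper_width: 23.4
gripper_force: 39.9
```

>>> apply_moves --pt "0.002 0 -0.004 0 -0.7" --pt "0.004 0 -0.008 0 -0.7" --pt "0.007 0 -0.013 0 -0.7" --pt "0.009 0 -0.017 0 -0.7"

```text
time_s: 28.05
ee_pos: [527.0, -21.9, 69.9]
ee_rot: [-179.9, -0.0, 86.6]
force: [-1.4, 4.1, -11.6]
gripper_width: 22.7
gripper_force: 40.0
```

>>> apply_moves --pt "0.001 0 -0.001 0 -0.7" --pt "0.001 0 -0.002 0 -0.7"

```text
time_s: 28.25
ee_pos: [527.0, -21.0, 71.3]
ee_rot: [-179.9, -0.0, 86.6]
force: [-1.4, 4.9, -18.4]
gripper_width: 22.9
gripper_force: 39.9
```

>>> apply_moves --pt "0 0 0 0 -0.3" --pt "0 0 0 0 0.2" --pt "0 0 0 0 0.6" --pt "0 0 0 0 0.6"

```text
time_s: 28.65
ee_pos: [529.1, -22.1, 73.0]
ee_rot: [179.8, 0.0, 86.6]
force: [0.5, 0.6, -0.2]
gripper_width: 51.7
gripper_force: 0.0
```

>>> apply_moves --pt "-0.01 0 0 0 0.6" --pt "-0.03 0 0 0 0.6" --pt "-0.06 0 -0.01 0 0.6" --pt "-0.08 0 -0.04 0 0.6" --pt "-0.08 0 -0.07 0 0.6"

```text
time_s: 29.15
ee_pos: [522.3, -104.4, 142.2]
ee_rot: [-179.9, 0.1, 86.4]
force: [1.0, 0.4, 1.1]
gripper_width: 72.8
gripper_force: 0.0
```

>>> apply_moves --pt "0 0 -0.02 0 0.6" --pt "0 0 -0.02 0 0.6" --pt "0 0 -0.02 0 0.6" --pt "0 0 -0.02 0 0.6" --pt "0 0 -0.02 0 0.6"

```text
time_s: 29.65
ee_pos: [522.0, -101.2, 160.4]
ee_rot: [-179.8, -0.0, 86.6]
force: [-0.8, 0.2, -0.1]
gripper_width: 73.0
gripper_force: 0.0
```

```bash
python3 - <<'E'
from ang import *
np.set_printoptions(precision=1,suppress=True)
s=env.state(); im=cams.grab_frame("wrist"); c=cam("wrist",s); print(s['time_s'],s['ee_pos'],s['force'])
for n,m,b in (("wrist",im,(200,0,350,235)),("scene",cams.grab_frame("scene"),(250,180,330,260))):
    k=cv2.morphologyEx(red(m),cv2.MORPH_CLOSE,np.ones((5,5))); cs,_=cv2.findContours(k,0,2)
    print(n,[(cv2.boundingRect(q)) for q in cs if cv2.contourArea(q)>30])
    cv2.imwrite(f"pics/{n}11.png",m)
for d,th in ((0,.6),(0,.4),(85,.6)):
    out=lambda r,h:22+d+r*np.cos(th)-h*np.sin(th)
    F=np.array([537.5,143.5]); P=[*(F-out(75,6)*ux),55+75*np.sin(th)+6*np.cos(th)]
    print(d,th,P,"wrist",proj(c,P),"scene",proj(cam("scene"),P))
E
```

```text
29.65 [ 522.  -101.2  160.4] [-0.8  0.2 -0.1]
wrist [(259, 0, 35, 24)]
scene [(292, 217, 14, 8), (401, 169, 117, 110), (339, 164, 27, 14)]
0 0.6 [np.float64(532.7251064933595), np.float64(63.12939925304961), np.float64(102.30019919408572)] wrist [275.  -12.1] scene [299.6 217.7]
0 0.4 [np.float64(532.236970664703), np.float64(54.91313856772153), np.float64(89.7327416371661)] wrist [275.    7.7] scene [297.5 221.4]
85 0.6 [np.float64(527.6840647394027), np.float64(-21.720986120470428), np.float64(102.30019919408572)] wrist [274.9 115.8] scene [278.  232.4]
```

>>> apply_moves --pt "0 0 -0.02 0 0.6" --pt "0 0 -0.02 0 0.6" --pt "0 0 -0.02 0 0.6" --pt "0 0 -0.02 0 0.6" --pt "0 0 -0.02 0 0.6"

```text
time_s: 30.25
ee_pos: [522.4, -101.2, 180.9]
ee_rot: [-179.9, -0.0, 86.6]
force: [0.8, -0.4, -0.8]
gripper_width: 73.2
gripper_force: 0.0
```

```bash
python3 - <<'E'
from ang import *
np.set_printoptions(precision=1,suppress=True)
S=cam("scene"); F=np.array([537.5,143.5])
def c_at(m,b):
    k=cv2.morphologyEx(red(m),cv2.MORPH_CLOSE,np.ones((3,3))); return np.array(cen(blob(k,*b)))
def model(d,th=.6): return proj(S,[*(F-(22+d+75*np.cos(th)-6*np.sin(th))*ux),55+75*np.sin(th)+6*np.cos(th)])
b0=c_at(cv2.imread("pics/scene0.png"),(262,225,290,248)); b1=c_at(cams.grab_frame("scene"),(285,210,312,230)); bp=c_at(cv2.imread("pics/scene11.png"),(285,210,312,230))
print(b0,bp,b1,"moved",b1-b0,"expected shut",model(0)-model(91),"12mm open",model(12)-model(91),"shut th .4",model(0,.4)-model(91))
E
```

```text
[275.6 235.5] [298.4 220.1] [298.4 220.1] moved [ 22.8 -15.4] expected shut [ 23.2 -15.7] 12mm open [ 20.2 -13.7] shut th .4 [ 21. -12.]
```

The pull-out is at rest and shut: the pad moved (22.8, −15.4) px against (23.2, −15.7) expected. The lever is fully up. Handing in.

```bash
python3 -c "
from workcell import env
print(env.job_done())"
```

```text
the job is handed in; nothing more can be done
None
```

I handed the job in at about 30 s without seeing the verdict: the lever was pressed home at about 21 N, the tin stands upright near the middle of the empty bay, and the lever is back up with the pull-out measured shut to within a few millimetres.

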